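# Load a cased volume on the floating table of a book scanner

## Task

The scanner's floating book table rolls freely on its rails. Press its brake lever down until you feel the brake bite firmly and the lever stays down when let go, without forcing the brake; then push the cased volume gently along the deck until its spine lies flush along the whole spine stop, and flick the lever all the way up again so that the table floats free. Do not let the table be shoved along its rails at any time, and leave the other things on the bench where they are.

Things in the scene. Friction and masses are not known exactly. Their poses are not given: they have to be found in the camera images.
- track: Fixed base of the floating book table: aluminium plate 290 x 540 mm, 12 mm high, with two steel rails and end blocks (48 mm high). Origin at the centre of its underside on the bench. Its x axis points away from its lever side (the lever sticks out over the -x edge), y along the rails. Turned by up to 0.2 rad on the bench.
- carriage (a joint): Position of the rolling carriage along track +y (m), 0 where it starts, travel -0.05 to 0.05. With the brake off it rolls at about 1 N. With the brake properly on it holds 20 to 35 N, then slips. It must not be displaced more than 15 mm from where it starts, at any time.
- deck (a point): Centre of the top face of the carriage's grey deck, 70 mm above the bench, axes parallel to the track's. The deck is 230 mm (x) by 360 mm (y), in two halves with a 40 mm gap in the middle (y -20 to 20).
- spine_stop (a point): Point on the face of the spine stop, an aluminium angle screwed to the deck, 200 mm long in x and 42 mm high, standing across the rails. The face is the plane y = 30 mm of the deck frame and looks to -y; this point is at its middle, 18 mm above the deck. Axes parallel to the deck's.
- volume: Stiff dark cloth book case, a rigid block 200 (own x) by 140 (own y) by 36 mm high, 0.45 to 0.8 kg. Origin mid underside. Flat on the deck's -y half, spine (+y face) towards the spine stop, 25 to 45 mm from it, askew by up to 0.1 rad. Pushed in +y it slides at 2 to 6 N; a push at one point can jam it askew on the stop, so use spread fingers or push on at the lagging end. Never over 20 N.
- spine_near (a point): End of the volume's spine nearest the lever side: its frame (-100, 70, 18) mm.
- spine_far (a point): Other end of the volume's spine: its frame (100, 70, 18) mm.
- fore_edge (a point): Middle of the volume's fore edge, where it is pushed: its frame (0, -70, 18) mm.
- brake_lever (a joint): Brake lever angle (rad): 0 fully up (brake off), the lever then rising 0.96 rad above level towards deck -x; grows as it is pressed down, level at 0.96, end at 1.45. Starts at 0 to 0.1. A stiff friction hinge (0.55 N m, 6.5 N at the grip) keeps it where it is left. The shoe meets the bar at an angle that differs each time with wear (0.40 to 1.05); from there see brake_shoe.
- lever_hinge (a point): Hinge of the brake lever, on the carriage's front edge, 56 mm above the bench, at (-130, 60, -14) mm of the deck frame; the hinge axis is along deck y. Under it a cam presses the shoe down on the bar.
- lever_grip (a point): Centre of the lever's grip, a black barrel 22 mm in diameter and 32 mm long (along deck y), 85 mm from the hinge, on a flat steel arm 12 mm wide. It can be pinched at its flat ends from above (fingers closing along deck y) turning between the pads with a friction that grows with the grip, or pressed on top. When the lever is level the grip is 56 mm above the bench.
- brake_shoe: Rubber brake shoe, 16 x 30 x 8 mm, hidden under the lever's hub; origin mid underside. Once it meets the bar the force across the lever at the grip climbs 9 N per 0.1 rad. The brake holds well from 11 N there; aim for 12 to 15 N; 22 N forces it (170 N on the shoe: spring 120 N/mm, cam 8 mm per rad). Let go, the lever springs back a little (under 0.15 rad) and stays.
- brake_bar: Flat steel bar 14 x 480 mm along the rails under the shoe. Origin at the centre of its top.
- page_weight: Bystander: steel page weight 90 x 50 x 42 mm with a brass knob, on the deck's other (+y) half.
- thread_spool: Bystander: upright thread spool, 40 mm wide, 58 mm high, on the bench before the table, about 170 mm to the -y side of the lever.
- tea_cup: Bystander: blue cup, 76 mm wide, 65 mm high, on the bench.
- paste_brush: Bystander: brush 200 mm long, lying on the bench; origin under its middle.
- hammer: Bystander: hammer 240 mm long, lying on the bench; origin under its middle.
- paste_jar: Bystander: glass jar with a white cap, 68 mm wide, 75 mm high, on the bench.
- bone_folder: Bystander: flat bone folder 160 x 20 x 5 mm, lying on the bench.
Things that resemble listed ones, but are neither listed nor needed, are in the scene too. Of the things that look like the volume, the larger one is meant.

How it is judged:
By the outcome, as a careful person would: the job done as asked, in the order asked, and still so for the second after the job is handed in, with the robot touching nothing.
It also fails if it takes over 64 s, if anything falls off the work surface, if the arm or the gripper's body presses on something with over 40 N, if the wrist force passes 120 N, or if a joint passes its speed limit or range.

## Robot

A 7-joint arm with a two-finger parallel gripper is mounted at the origin on the work surface. World frame = base frame: x ahead of the robot, y to its left, z up, the work surface at z = 0. Lengths are in m, angles in rad, forces in N, time in s.
With the tool pointing down it reaches from about 0.4 to 0.875 m from the base axis. Payload 6.5 kg.
Tool frame: the origin (TCP) lies on the front face of the gripper's body, between the roots of the fingers; the fingertips stand 73 mm ahead of it and the grasp point (between the pads) lies 54 mm ahead of it; z points along the fingers, y is the line along which they close (so a half turn about z gives the same grasp; the last joint's range is limited). The gripper opens to 85 mm and grips with 20 to 120 N. Pads are 22 mm wide; open, the fingers measure 114 mm over their backs; the gripper's body (76 mm by 85 mm) begins 54 mm behind the grasp point. The pads swing forward as they close: fully open they stand 13 mm farther back than shut.
Start: joints at [1.082, 0.536, -0.004, 1.538, 0.003, 1.067, -0.071], TCP at [0.267, -0.593, 0.304] pointing down, gripper open.
Joint ranges: [-2.7, 2.7], [-0.37, 2.16], [-1.27, 1.26], [0.24, 2.4], [-1.31, 4.45], [0.19, 1.91], [-2.76, 2.76]. Speed limits (rad/s): [2.39, 2.39, 3.14, 3.14, 3.14, 3.14, 3.14].

## Interface

Orientations are given as a rotation vector (axis times angle).
In Python, from workcell import env, camera, camera_info, order gives the robot as it stands.
- The arm moves only by the shell command python3 -m handwheel 'ROWS' [OPENING]. ROWS is a JSON list of rows, 1 to 12 of them, each of 6 numbers: dx, dy, dz in m, then a rotation vector rx, ry, rz in rad; each row shifts and turns the commanded pose from where the row before left it, along the tool's axes as they then stand; what a row does not reach is not made up. A row lasts 1/10 s, in which the tool goes at most 0.05 m and 0.15 rad, less where a joint would pass 70% of its speed; a pose out of reach is approached as far as the arm can. OPENING is the opening from 0.0 (shut) to 1.0 (fully open), set as the command begins (- or left out keeps the last). The fingers move at their own pace and stop on an object; the grip force is fixed at half the most. Time passes only in rows, so rows that do not move let the fingers close. It prints the time, the measured TCP pose, the force, the opening and the grip force at its end.
- env.get_state(): the state, without advancing time (a new reading comes with each control period).
- camera(name): name is "scene" or "top" or "wrist"; returns (picture, depth): 420x560x3 uint8, red, green, blue; 420x560 float32, m along the optical axis (not along the pixel's ray), 0 where there is no reading.
- camera_info(name): a dict with "camera_matrix" (3x3 intrinsics, pixels), "R" (3x3) and "t" (3): a world point X has camera coordinates R X + t. Camera axes: x right, y down, z forward; pixel columns grow to the right and rows downward; lengths in m; the calibration is good to about 2 mm. A picture is of the moment at which its call begins: read the wrist's pose just before it. camera_info takes no time and is no camera call; for the wrist camera it gives the pose at the moment of the call.
- order.hand_in(): hands the job in; it is judged then, once.
The state is a dict: "time_s": time; "joint_pos": joint angles; "qd": joint speeds; "effort": joint torques, N m; "eef_pos": TCP position; "ee_rot": TCP orientation; "wrist_force": force on the tool from outside, world axes, zero at the start; "ft_torque": the same for the moment, N m; "width": opening from 0.0 (shut) to 1.0 (fully open); "gripper_force": force on a finger pad.
Only numpy, scipy, OpenCV 4.12 (cv2) and the standard library are available. Lean on these libraries where they do the work, as an engineer would, in place of code of your own. Each camera call takes 0.05 s, during which the arm holds its last target. There are 200 camera calls.

## Working session

There is one attempt and no reset: what is moved stays moved. The work goes in short steps, Python scripts to look and compute and a shell command to move; the robot and the scene stay as the last step left them, time stands still between calls to the robot, and variables do not carry over. Pictures are saved under pics/ and viewed, at most 11 in all, crops included, and the job is handed in when it is done.

```bash
ls; mkdir -p pics
cat > h.py <<'E'
import numpy as np, cv2
from workcell import env, camera, camera_info, order
def grab(n,f=None):
    ci=camera_info(n); p,d=camera(n); ci={k:np.array(v) for k,v in ci.items() if k in("camera_matrix","R","t")}
    if f: cv2.imwrite('pics/'+f,p[:,:,::-1])
    return p,d,ci
def plane(ci,uv,z):
    uv=np.atleast_2d(np.array(uv,float)); K,R,t=ci["camera_matrix"],ci["R"],ci["t"]
    r=(np.c_[uv,np.ones(len(uv))]@np.linalg.inv(K).T)@R; c=-R.T@t
    return c+r*((z-c[2])/r[:,2])[:,None]
def cloud(ci,d):
    v,u=np.mgrid[:d.shape[0],:d.shape[1]]; K,R,t=ci["camera_matrix"],ci["R"],ci["t"]
    P=np.stack([u,v,np.ones_like(u)],-1)@np.linalg.inv(K).T*d[...,None]
    return (P-t)@R
def st():
    s=env.get_state(); return s
E
python3 - <<'E'
from h import *
for n in("top","scene"):
    p,d,ci=grab(n,n+'0.png'); np.savez(n+'0.npz',p=p,d=d,**ci); print(n,ci)
s=st(); print(s["time_s"],s["eef_pos"],s["ee_rot"],s["wrist_force"])
E
```

```text
pics
top {'camera_matrix': array([[451.01453238,   0.        , 277.88551048],
       [  0.        , 451.01453238, 207.69292507],
       [  0.        ,   0.        ,   1.        ]]), 'R': array([[ 0.021362  , -0.99975525,  0.00575406],
       [-0.99862272, -0.02161295, -0.04780744],
       [ 0.0479201 , -0.00472487, -0.99884   ]]), 't': array([-0.00473677,  0.55371082,  1.53075756])}
scene {'camera_matrix': array([[466.33133228,   0.        , 276.39273834],
       [  0.        , 466.33133228, 210.14110385],
       [  0.        ,   0.        ,   1.        ]]), 'R': array([[ 0.85107305,  0.52493775, -0.01072477],
       [ 0.4257367 , -0.70190647, -0.57103027],
       [-0.30728313,  0.48142254, -0.82085895]]), 't': array([-0.46966692, -0.1764471 ,  1.54497467])}
0.1 [ 0.26648697 -0.59234431  0.30309924] [-3.07012983e+00 -6.58903216e-01  7.10276652e-04] [-1.15135544  0.65013607 -0.61881375]
```

View pics/top0.png

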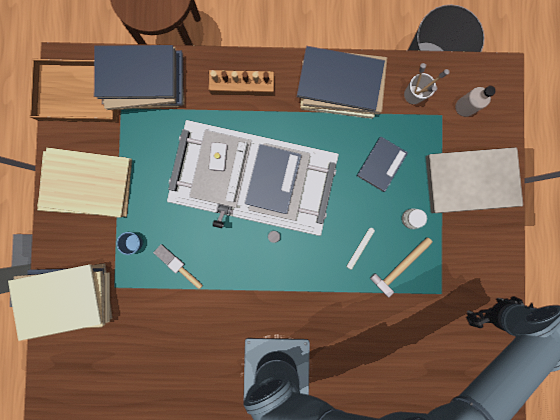

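View pics/scene0.png

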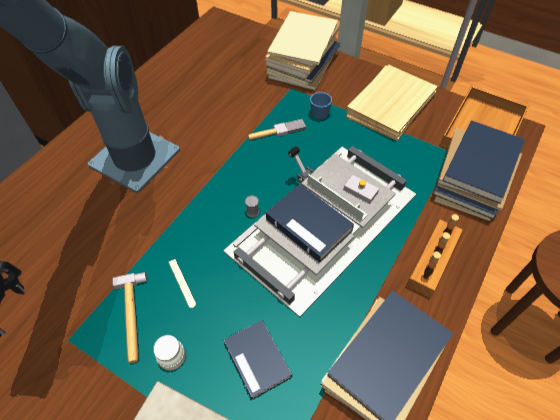

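Top view: the table is at (250,178) and the volume on its deck is dark, at (275,178). The spine stop is at about (240,172) and the lever grip at (220,222). Things that could be mistaken for the volume are the small book at (382,164) and the stacks at (137,73) and (342,80). I choose (275,178): it is the larger one and lies on the deck against the label description.

```bash
cat > m.py <<'E'
from h import *
def rect(P): 
    (c,s,a)=cv2.minAreaRect((P[:,:2]*1000).astype(np.float32)); return np.round(c,1),np.round(s,1),round(a,2)
def biggest(m):
    n,l,s,_=cv2.connectedComponentsWithStats(m.astype(np.uint8)); i=1+np.argmax(s[1:,4]); return l==i
E
python3 - <<'E'
from m import *
for n in("top","scene"):
    z=np.load(n+'0.npz'); p,d=z['p'].astype(int),z['d']; C=cloud(z,d)
    reg=(C[...,0]>.45)&(C[...,0]<.95)&(C[...,1]>-.3)&(C[...,1]<.35)&(d>0)
    h=C[...,2]
    print(n,[ (lo,int((reg&(h*1000>=lo)&(h*1000<lo+5)).sum())) for lo in range(-5,150,5)])
    dark=(p.max(2)<110)
    v=biggest(reg&(h>.095)&(h<.115)); k=cv2.morphologyEx(v.astype(np.uint8),cv2.MORPH_OPEN,np.ones((3,3)))>0
    print('vol',rect(C[biggest(k)]),np.median(h[k]))
    b=reg&(abs(h-.07)<.005); b=cv2.morphologyEx(b.astype(np.uint8),cv2.MORPH_OPEN,np.ones((3,3)))>0
    print('deck',rect(C[b])); 
    b=reg&(abs(h-.012)<.005); b=cv2.morphologyEx(b.astype(np.uint8),cv2.MORPH_OPEN,np.ones((3,3)))>0
    print('plate',rect(C[biggest(b)]),rect(C[b]))
    g=reg&(h>.08)&(p.max(2)<60)&(C[...,0]<.62)&(C[...,1]>0)
    if g.any(): print('grip',C[g].mean(0),C[g].min(0),C[g].max(0),g.sum())
z=np.load('top0.npz'); cv2.imwrite('pics/crop.png',cv2.resize(z['p'][110:245,160:345,::-1],None,fx=4,fy=4,interpolation=cv2.INTER_CUBIC))
E
```

```text
top [(-5, 3539), (0, 6493), (5, 3165), (10, 2229), (15, 805), (20, 451), (25, 328), (30, 191), (35, 230), (40, 372), (45, 463), (50, 267), (55, 199), (60, 585), (65, 1682), (70, 1787), (75, 408), (80, 80), (85, 480), (90, 810), (95, 294), (100, 885), (105, 1441), (110, 402), (115, 23), (120, 4), (125, 13), (130, 36), (135, 20), (140, 0), (145, 0)]
vol (array([644. ,  27.6]), array([141.3, 199.7]), 77.38) 0.10627507948830711
deck (array([730.8,  65.2]), array([409.8, 432.4]), 78.86)
plate (array([ 615.7, -105.9]), array([ 67.4, 128.6]), 81.07) (array([658.2,  95.8]), array([535.3, 290. ]), 78.5)
grip [0.49300691 0.19670955 0.13343942] [0.48308503 0.1824088  0.12818286] [0.5019488  0.21091804 0.13859926] 37
scene [(-5, 5491), (0, 10322), (5, 2370), (10, 3208), (15, 390), (20, 244), (25, 335), (30, 195), (35, 357), (40, 405), (45, 751), (50, 181), (55, 113), (60, 345), (65, 2386), (70, 1379), (75, 198), (80, 198), (85, 1276), (90, 1554), (95, 187), (100, 1520), (105, 1770), (110, 146), (115, 14), (120, 13), (125, 17), (130, 41), (135, 7), (140, 0), (145, 0)]
vol (array([643.5,  23.8]), array([145.6, 201.2]), 77.82) 0.10517044927416425
deck (array([737.2,  73.9]), array([377.4, 452.5]), 73.12)
plate (array([765.7,  71.2]), array([540.5,  71.3]), 78.44) (array([693. , 102.7]), array([607.8, 289.2]), 71.85)
grip [0.49648781 0.1908426  0.13076216] [0.48038748 0.17643499 0.12097483] [0.50601884 0.2082728  0.13864833] 69
```

View pics/crop.png

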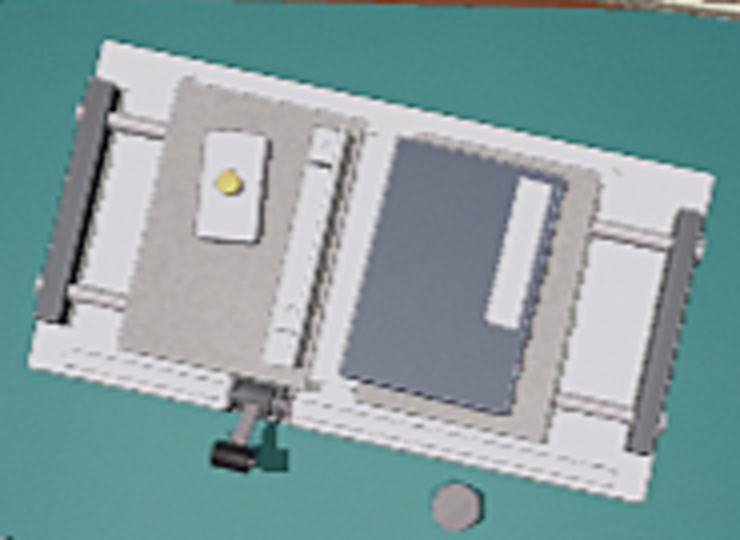

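The close crop shows the chosen volume on the deck's -y half, centred at crop (455,275), with a gap to the stop at about (310,270). The lever grip is at (233,456). Next I work out the deck frame.

```bash
cat >> m.py <<'E'
PSI=-0.2007; EX=np.array([np.cos(PSI),np.sin(PSI)]); EY=np.array([-np.sin(PSI),np.cos(PSI)]); TC=np.array([.6582,.0958])
def totrack(C): q=C[...,:2]-TC; return np.stack([q@EX,q@EY,C[...,2]],-1)
E
python3 - <<'E'
from m import *
for n in("top","scene"):
    z=np.load(n+'0.npz'); p,d=z['p'].astype(int),z['d']; C=cloud(z,d); T=totrack(C); x,y,h=np.moveaxis(T,-1,0)
    ok=d>0
    pc=lambda a:np.round(np.percentile(a,[1,5,50,95,99])*1000,1)
    m=ok&(abs(x)<.08)&(abs(y)<.23)&(abs(h-.07)<.006); print(n,'deck y',pc(y[m]))
    m=ok&(abs(y-.12)<.05)&(abs(x)<.16)&(abs(h-.07)<.006); print('deck x',pc(x[m]))
    m=ok&(abs(x)<.08)&(y>0)&(y<.09)&(h>.106)&(h<.118)&(p.min(2)>120); print('stop top',pc(y[m]),pc(h[m]))
    m=ok&(abs(x)<.08)&(y<0.02)&(y>-.23)&(h>.098)&(h<.115); print('vol y',pc(y[m]))
    for x0 in(-.08,.08):
        m=ok&(abs(x-x0)<.012)&(y<0.03)&(y>-.23)&(h>.098)&(h<.115); print(' spine edge',x0,pc(y[m])[[0,1,3,4]])
    m=ok&(abs(y)<.28)&(abs(x)<.16)&(abs(h-.012)<.006);print('plate',pc(x[m]),pc(y[m]))
    m=ok&(h>.09)&(p.max(2)<70)&(x<-.15)&(x>-.25)&(y>0)&(y<.15); print('grip',T[m].mean(0),T[m].min(0),T[m].max(0))
E
```

```text
top deck y [-169.4 -163.    81.7  180.8  187. ]
deck x [-131.4 -111.9  -28.1  103.8  111.6]
stop top [ 0.2  0.7 40.3 42.8 52.7] [106.  106.3 111.7 116.1 116.4]
vol y [-137.9 -132.3  -69.3   -6.    -0.5]
 spine edge -0.08 [-135.5 -130.3   -4.     1. ]
 spine edge 0.08 [-138.5 -133.2   -7.9   -2.2]
plate [-151.4 -142.8    8.5  141.1  153.1] [-267.5 -242.2  -70.3  245.2  266.7]
grip [-0.18134994  0.0667209   0.13298709] [-0.19156263  0.0518771   0.12070337] [-0.17106806  0.08047732  0.13859926]
scene deck y [-175.7 -172.    71.8  175.7  181.6]
deck x [-127.7 -108.9  -24.8  107.4  113.4]
stop top [32.5 33.5 35.8 38.5 39.2] [106.2 108.1 111.1 114.  115. ]
vol y [-144.4 -140.3  -77.6  -11.6   -5.7]
 spine edge -0.08 [-142.3 -138.5   -9.9   -4.4]
 spine edge 0.08 [-145.1 -141.   -13.2   -7.6]
plate [-142.7 -119.   101.6  141.4  144.5] [-272.5 -267.6 -162.7  239.4  257. ]
grip [-0.17772858  0.06079622  0.13056308] [-0.19182883  0.0462495   0.11926034] [-0.17013102  0.07895254  0.13864833]
```

Track yaw is about -0.20. The carriage centre sits about 5 mm towards +y. The grip is at about (0.495, 0.194, 0.125) with the lever up, and the gap to the spine stop is about 38 mm. I move above the lever first.

```bash
python3 -m handwheel '[[0.0265,-0.0312,0,0,0,0],[0.0265,-0.0312,0,0,0,0],[0.0265,-0.0312,0,0,0,0],[0.0265,-0.0312,0,0,0,0],[0.0265,-0.0312,0,0,0,0],[0.0265,-0.0312,0,0,0,0],[0.0265,-0.0312,0,0,0,0],[0.0265,-0.0312,0,0,0,0],[0.0265,-0.0312,0,0,0,0],[0.0265,-0.0312,0,0,0,0]]' 0.0
python3 -m handwheel '[[0.0265,-0.0312,0,0,0,0],[0.0265,-0.0312,0,0,0,0],[0.0265,-0.0312,0,0,0,0],[0.0265,-0.0312,0,0,0,0],[0.0265,-0.0312,0,0,0,0],[0.0265,-0.0312,0,0,0,0],[0.0265,-0.0312,0,0,0,0],[0.0265,-0.0312,0,0,0,0],[0.0265,-0.0312,0,0,0,0],[0.0265,-0.0312,0,0,0,0]]'
python3 -m handwheel '[[0,0,0,0,0,-0.14],[0,0,0,0,0,-0.14],[0,0,0,0,0,-0.14],[0,0,0,0,0,-0.14],[0,0,0,0,0,-0.14],[0,0,0,0,0,-0.14],[0,0,0,0,0,-0.14],[0,0,0,0,0,-0.14],[0,0,0,0,0,-0.14]]'
python3 -m handwheel '[[0,0,0,0,0,-0.14],[0,0,0,0,0,-0.14],[0,0,0,0,0,-0.14],[0,0,0,0,0,-0.14],[0,0,0,0,0,-0.14],[0,0,0,0,0,-0.14],[0,0,0,0,0,-0.14],[0,0,0,0,0,-0.14],[0,0,0,0,0,-0.14],[0,0,0,0,0,0],[0,0,0,0,0,0]]'
cat > s.py <<'E'
from m import *
from scipy.spatial.transform import Rotation as Ro
def pose():
    s=env.get_state(); p=np.array(s["eef_pos"]); R=Ro.from_rotvec(s["ee_rot"]).as_matrix(); f=np.array(s["wrist_force"])
    print("t",s["time_s"],"track mm",np.round(totrack(p)*1000,1),"tool x,y yaw rel track",[round(float(np.arctan2(R[:2,i]@EY,R[:2,i]@EX)),3) for i in(0,1)],"tilt",np.round(R[:2,2],3),"f track",np.round([f[:2]@EX,f[:2]@EY,f[2]],2),"w",s["width"],s["gripper_force"],"q",np.round(s["joint_pos"],2))
    return p,R
E
python3 -c "from s import *;pose()"
```

```text
time_s: 1.1
eef_pos: [0.3803, -0.1978, 0.3038]
ee_rot: [3.072, 0.659, -0.0]
wrist_force: [1.5, -1.0, -0.5]
width: -0.002
gripper_force: 0.0
time_s: 2.1
eef_pos: [0.4941, 0.1952, 0.3036]
ee_rot: [3.071, 0.659, -0.001]
wrist_force: [-0.3, -0.6, 0.4]
width: -0.0
gripper_force: 0.0
time_s: 3.0
eef_pos: [0.4938, 0.1935, 0.3035]
ee_rot: [-2.087, -2.348, 0.001]
wrist_force: [-0.2, 0.0, 0.4]
width: 0.004
gripper_force: 0.0
time_s: 4.1
eef_pos: [0.4939, 0.1936, 0.3036]
ee_rot: [-0.318, -3.125, 0.0]
wrist_force: [0.2, 0.4, -0.0]
width: -0.006
gripper_force: 0.0
t 4.1 track mm [-180.5   63.1  303.6] tool x,y yaw rel track [3.14, 1.569] tilt [-0.001  0.   ] f track [ 0.08  0.44 -0.01] w -0.006146985660622599 0.0 q [ 0.29  0.52 -0.99  1.81  0.49  1.08  0.49]
```

```bash
python3 -m handwheel '[[0,0,0.03,0,0,0],[0,0,0.03,0,0,0],[0,0,0.02,0,0,0],[0,0,0.005,0,0,0],[0,0,0,0,0,0]]' | grep -E 'pos|force'
python3 -m handwheel '[[0,0,0.004,0,0,0],[0,0,0.004,0,0,0],[0,0,0,0,0,0]]'| grep -E 'pos|wrist'
python3 -m handwheel '[[0.002,0,0.003,0,0,0],[0.002,0,0.003,0,0,0],[0,0,0,0,0,0]]'| grep -E 'pos|wrist'
python3 -m handwheel '[[0.0025,0,0.0025,0,0,0],[0.0025,0,0.0025,0,0,0],[0,0,0,0,0,0]]'| grep -E 'pos|wrist'
python3 - <<'E'
from s import *
pose()
p,d,ci=grab('scene'); cv2.imwrite('pics/a.png',cv2.resize(p[100:260,220:420,::-1],None,fx=3,fy=3))
E
```

```text
eef_pos: [0.4938, 0.1938, 0.2187]
wrist_force: [-1.1, -0.4, -0.2]
gripper_force: 0.0
eef_pos: [0.4941, 0.1937, 0.211]
wrist_force: [-0.2, 0.5, -0.2]
eef_pos: [0.4896, 0.1959, 0.2059]
wrist_force: [-3.2, 0.8, 8.8]
eef_pos: [0.484, 0.1977, 0.2013]
wrist_force: [-7.6, 1.7, 13.1]
t 5.5 track mm [-191.    65.1  201.3] tool x,y yaw rel track [-3.138, 1.575] tilt [-0.     0.002] f track [-7.77  0.18 13.13] w 0.0008705330045505606 6.660873368382454 q [ 0.2   0.64 -0.89  1.92  0.63  0.89  0.36]
```

View pics/a.png

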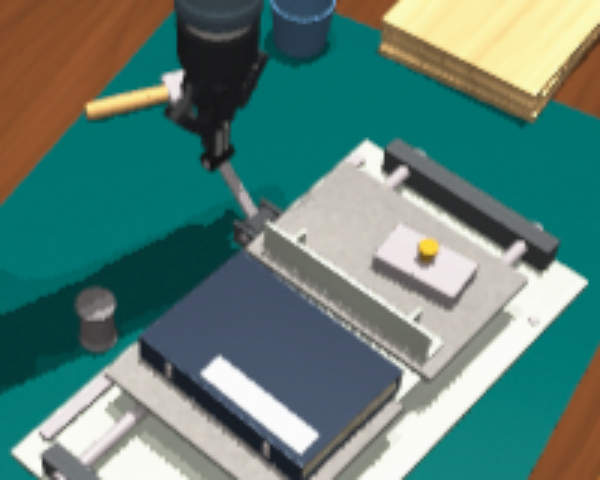

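The fingertips are pressing on the grip at crop (215,155), the lever is coming down, and the volume is at (270,350). I continue along the arc.

```bash
P='import sys'
python3 -m handwheel '[[0.0034,-0.0003,0.003,0,0,0],[0.0034,-0.0003,0.003,0,0,0]]'| grep -E 'pos|wrist'
python3 -c "from s import *;pose()"
python3 -m handwheel '[[0.003,-0.0003,0.0033,0,0,0]]'| grep -E 'pos|wrist'
python3 -m handwheel '[[0.0025,-0.0003,0.003,0,0,0]]'| grep -E 'pos|wrist'
python3 -c "from s import *;pose()"
python3 -m handwheel '[[0.0016,0,0.002,0,0,0]]'| grep -E 'pos|wrist'
python3 -m handwheel '[[0.0015,0,0.002,0,0,0]]'| grep -E 'pos|wrist'
python3 -c "from s import *;pose()"
```

```text
eef_pos: [0.4775, 0.1988, 0.1955]
wrist_force: [-6.2, 2.4, 15.1]
t 5.75 track mm [-197.6   64.9  195.5] tool x,y yaw rel track [-3.138, 1.574] tilt [0.001 0.003] f track [-6.59  1.12 15.05] w 0.0018935523314138963 7.1958475559949875 q [ 0.19  0.64 -0.88  1.94  0.64  0.87  0.34]
eef_pos: [0.4742, 0.1992, 0.1921]
wrist_force: [-6.6, 2.0, 14.9]
eef_pos: [0.4713, 0.1994, 0.1889]
wrist_force: [-8.0, 2.0, 14.8]
t 5.95 track mm [-203.8   64.2  188.9] tool x,y yaw rel track [-3.138, 1.575] tilt [-0.001  0.003] f track [-8.2   0.38 14.81] w -0.0015523247127964773 7.339981198310852 q [ 0.18  0.64 -0.88  1.95  0.65  0.86  0.33]
eef_pos: [0.4694, 0.1995, 0.1867]
wrist_force: [-7.9, 2.5, 13.7]
eef_pos: [0.4679, 0.1998, 0.1847]
wrist_force: [-7.9, 2.9, 14.0]
t 6.15 track mm [-207.2   64.   184.7] tool x,y yaw rel track [-3.137, 1.575] tilt [-0.002  0.002] f track [-8.37  1.28 14.03] w -0.001036453625057463 6.973347589373589 q [ 0.18  0.64 -0.87  1.96  0.66  0.85  0.32]
```

```bash
cat > t.py <<'E'
from s import *
def T():
    s=env.get_state(); p=totrack(np.array(s["eef_pos"]))*1000; f=np.array(s["wrist_force"]); z=p[2]-84; a=np.arcsin((z-56)/85)
    fx,fy=f[:2]@EX,f[:2]@EY
    print("th %.3f T %.1f f(%.1f %.1f %.1f) pos %s gripx %.1f t %.2f"%(.96-a,f[2]*np.cos(a)+fx*np.sin(a),fx,fy,f[2],np.round(p,1),-130-85*np.cos(a),s["time_s"]))
T()
E
M="python3 -m handwheel"; T="python3 t.py"
$M '[[0.001,-0.0003,0.0025,0,0,0]]'>o; $T
$M '[[0.001,-0.0003,0.0025,0,0,0]]'>o; $T
$M '[[0.001,-0.0003,0.0025,0,0,0]]'>o; $T
$M '[[0.001,0,0.0025,0,0,0]]'>o; $T
$M '[[0.0008,0,0.0025,0,0,0]]'>o; $T
$M '[[0.0008,0,0.0025,0,0,0]]'>o; $T
```

```text
th 0.441 T 8.4 f(-12.4 1.3 16.8) pos [-208.9   63.9  182.2] gripx -203.8 t 6.25
th 0.476 T 7.9 f(-14.0 1.7 16.3) pos [-210.7   63.6  179.5] gripx -205.2 t 6.35
th 0.511 T 7.6 f(-10.4 1.3 13.4) pos [-211.    63.1  176.9] gripx -206.6 t 6.45
th 0.544 T 6.5 f(-7.3 1.0 10.3) pos [-211.4   62.8  174.3] gripx -207.8 t 6.55
th 0.577 T 6.4 f(-7.7 -0.6 10.0) pos [-212.    62.7  171.8] gripx -208.8 t 6.65
th 0.609 T 7.5 f(-7.2 0.6 10.6) pos [-212.6   62.6  169.3] gripx -209.8 t 6.75
```

```bash
M="python3 -m handwheel"; T="python3 t.py"
$M '[[0.0007,0,0.0025,0,0,0]]'>o; $T
$M '[[0.0007,0,0.0025,0,0,0]]'>o; $T
$M '[[0.0006,0,0.0025,0,0,0]]'>o; $T
$M '[[0.0006,0,0.0025,0,0,0]]'>o; $T
```

```text
th 0.641 T 6.6 f(-6.7 -0.0 9.2) pos [-213.3   62.6  166.7] gripx -210.7 t 6.85
th 0.672 T 6.9 f(-6.5 -0.4 9.1) pos [-213.8   62.5  164.2] gripx -211.5 t 6.95
th 0.703 T 6.6 f(-5.7 1.1 8.3) pos [-214.4   62.5  161.6] gripx -212.2 t 7.05
th 0.734 T 6.6 f(-7.4 0.6 8.5) pos [-215.    62.4  159.1] gripx -212.8 t 7.15
```

```bash
M="python3 -m handwheel"; T="python3 t.py"
$M '[[0.0004,0,0.0025,0,0,0]]'>o; $T
$M '[[0.0004,0,0.0025,0,0,0]]'>o; $T
$M '[[0.0003,0,0.0025,0,0,0]]'>o; $T
```

```text
th 0.764 T 7.3 f(-8.1 0.7 9.1) pos [-215.5   62.4  156.6] gripx -213.4 t 7.25
th 0.794 T 9.8 f(-8.8 1.1 11.4) pos [-216.2   62.4  154.1] gripx -213.8 t 7.35
th 0.823 T 11.1 f(-10.0 0.2 12.6) pos [-216.9   62.4  151.6] gripx -214.2 t 7.45
```

```bash
M="python3 -m handwheel"; T="python3 t.py"
$M '[[0.0002,0,0.0025,0,0,0]]'>o; $T
$M '[[0.0002,0,0.0025,0,0,0]]'>o; $T
```

```text
th 0.853 T 12.3 f(-11.4 -0.5 13.6) pos [-217.4   62.5  149.1] gripx -214.5 t 7.55
th 0.882 T 13.7 f(-11.5 -0.9 14.6) pos [-217.9   62.5  146.6] gripx -214.7 t 7.65
```

```bash
M="python3 -m handwheel"; T="python3 t.py"
$M '[[0,0,0,0,0,0]]'>o; $T
$M '[[0,0,0,0,0,0]]'>o; $T
```

```text
th 0.884 T 6.3 f(-5.2 -0.1 6.7) pos [-217.4   62.4  146.5] gripx -214.8 t 7.75
th 0.884 T 5.2 f(-3.4 0.3 5.4) pos [-216.2   62.2  146.5] gripx -214.8 t 7.85
```

```bash
M="python3 -m handwheel"; T="python3 t.py"
$M '[[0,0,0.001,0,0,0]]'>o; $T
$M '[[0,0,0.001,0,0,0]]'>o; $T
$M '[[0,0,0,0,0,0]]'>o; $T
```

```text
th 0.891 T 13.9 f(-6.7 -1.0 14.4) pos [-216.1   62.2  145.9] gripx -214.8 t 7.95
th 0.902 T 14.4 f(-6.8 -1.2 14.8) pos [-216.3   62.2  145. ] gripx -214.9 t 8.05
th 0.902 T 11.4 f(-6.4 -0.5 11.8) pos [-216.3   62.2  144.9] gripx -214.9 t 8.15
```

```bash
M="python3 -m handwheel"
$M '[[0,0,-0.002,0,0,0],[0,0,-0.005,0,0,0],[0,0,-0.02,0,0,0],[0,0,-0.04,0,0,0],[0,0,-0.038,0,0,0]]'|grep wrist
$M '[[-0.027,-0.0288,0,0,0,0],[-0.027,-0.0288,0,0,0,0],[-0.027,-0.0288,0,0,0,0],[-0.027,-0.0288,0,0,0,0],[-0.027,-0.0288,0,0,0,0],[-0.027,-0.0288,0,0,0,0],[-0.027,-0.0288,0,0,0,0],[-0.027,-0.0288,0,0,0,0]]' |grep pos
$M '[[0,0,0,0,0,0.1428],[0,0,0,0,0,0.1428],[0,0,0,0,0,0.1428],[0,0,0,0,0,0.1428],[0,0,0,0,0,0.1428],[0,0,0,0,0,0.1428],[0,0,0,0,0,0.1428],[0,0,0,0,0,0.1428],[0,0,0,0,0,0.1428],[0,0,0,0,0,0.1428],[0,0,0,0,0,0.1428],[0,0,0,0,0,0]]' 1.0|grep wid
python3 - <<'E'
from s import *
pose()
p,d,ci=grab('scene','b.png'); C=cloud(ci,d);T=totrack(C);p=p.astype(int)
np.savez('scene1.npz',p=p,d=d,**ci)
x,y,h=np.moveaxis(T,-1,0)
m=(h>.03)&(p.max(2)<60)&(x<-.16)&(x>-.26)&(y>0)&(y<.12)&(h<.15); print('grip',T[m].mean(0),T[m].max(0),m.sum())
E
```

```text
wrist_force: [1.5, 0.3, 0.1]
eef_pos: [0.627, -0.0721, 0.2493]
width: 1.0
t 10.65 track mm [   1.9 -168.9  249.4] tool x,y yaw rel track [1.571, 0.001] tilt [ 0. -0.] f track [ 0.55 -0.48 -0.14] w 1.000157536923523 0.0 q [ 0.4   0.62 -0.52  1.62  0.35  1.   -0.43]<stdin>:6: RuntimeWarning: Mean of empty slice.
  ret = um.true_divide(
Traceback (most recent call last):
ValueError: zero-size array to reduction operation maximum which has no identity
```

View pics/b.png

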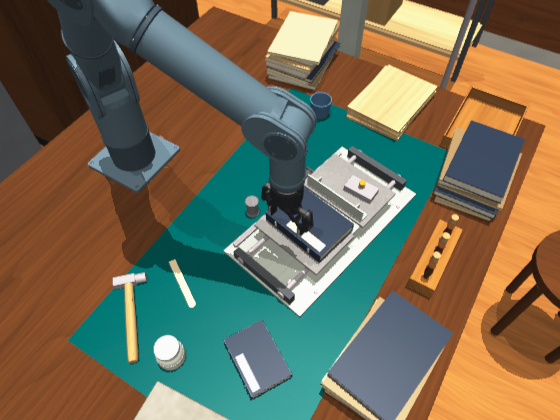

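Gripper at (290,200) is over the fore-edge side of the deck, and nothing else has been disturbed. I lower it and push.

```bash
M="python3 -m handwheel"; P='from s import *;pose()'
$M '[[0,-0.002,0.03,0,0,0],[0,0,0.03,0,0,0],[0,0,0.025,0,0,0],[0,0,0.012,0,0,0],[0,0,0,0,0,0]]'|grep wrist
$M '[[0.003,0,0,0,0,0],[0.003,0,0,0,0,0],[0.003,0,0,0,0,0],[0.002,0,0,0,0,0]]'|grep wrist
python3 -c "$P"
$M '[[0.002,0,0,0,0,0],[0.002,0,0,0,0,0]]'|grep wrist
$M '[[0.002,0,0,0,0,0],[0.002,0,0,0,0,0]]'|grep wrist
$M '[[0.002,0,0,0,0,0],[0.002,0,0,0,0,0]]'|grep wrist
python3 - <<'E'
from s import *
pose()
p,d,ci=grab('top','c.png');np.savez('top1.npz',p=p,d=d,**ci)
cv2.imwrite('pics/c.png',cv2.resize(p[110:245,160:345,::-1],None,fx=4,fy=4,interpolation=cv2.INTER_CUBIC))
E
```

```text
wrist_force: [-0.8, 0.9, -0.1]
wrist_force: [-0.3, 0.0, 0.0]
t 11.6 track mm [   0.3 -157.2  153. ] tool x,y yaw rel track [1.573, 0.003] tilt [0.001 0.   ] f track [-0.31 -0.02  0.04] w 0.9988033873655148 0.0 q [ 0.35  0.74 -0.47  1.67  0.42  0.83 -0.5 ]
wrist_force: [-1.1, -3.1, 3.1]
wrist_force: [1.1, -4.8, 1.6]
wrist_force: [-0.6, -5.3, 3.0]
t 12.2 track mm [   0.4 -147.5  152.3] tool x,y yaw rel track [1.571, 0.001] tilt [ 0.    -0.002] f track [ 0.44 -5.29  3.05] w 1.0014760430441827 2.8499340265989304 q [ 0.33  0.74 -0.47  1.67  0.43  0.84 -0.52]
```

View pics/c.png

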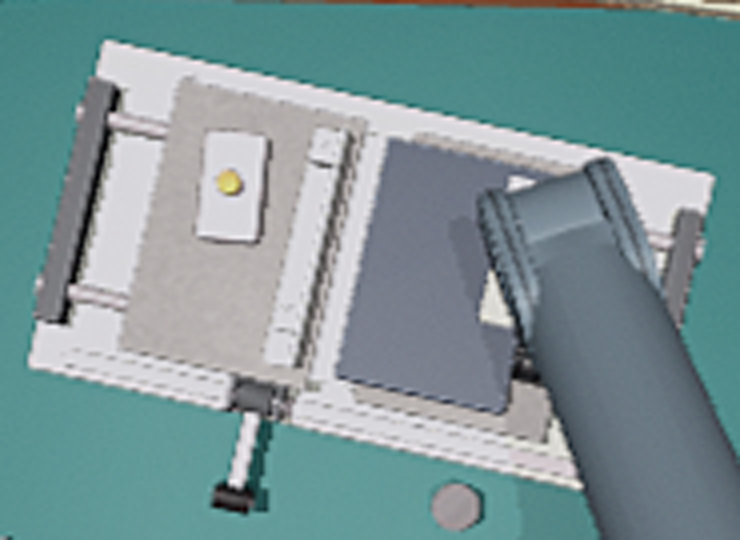

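The lever is down (233,498) and the carriage has not moved: hub at (255,395) and weight at (233,185) are as before. The volume slides under about 5 N. I continue.

```bash
M="python3 -m handwheel"; P='from s import *;pose()'
$M '[[0.002,0,0,0,0,0],[0.002,0,0,0,0,0],[0.002,0,0,0,0,0],[0.002,0,0,0,0,0],[0.002,0,0,0,0,0]]'|grep wrist
$M '[[0.002,0,0,0,0,0],[0.002,0,0,0,0,0],[0.002,0,0,0,0,0],[0.002,0,0,0,0,0],[0.002,0,0,0,0,0]]'|grep wrist
$M '[[0.002,0,0,0,0,0],[0.002,0,0,0,0,0]]'|grep wrist
python3 -c "$P"
$M '[[0.001,0,0,0,0,0],[0.001,0,0,0,0,0]]'|grep wrist
$M '[[0.001,0,0,0,0,0],[0.001,0,0,0,0,0]]'|grep wrist
python3 -c "$P"
```

```text
wrist_force: [-1.8, -6.2, 4.1]
wrist_force: [-1.5, -6.3, 3.6]
wrist_force: [-1.8, -5.9, 4.3]
t 13.45 track mm [ 1.000e-01 -1.236e+02  1.523e+02] tool x,y yaw rel track [1.572, 0.001] tilt [-0.    -0.003] f track [-0.57 -6.1   4.31] w 1.0001808442989921 3.2987623661756516 q [ 0.29  0.75 -0.47  1.66  0.43  0.84 -0.56]
wrist_force: [-1.2, -6.5, 3.9]
wrist_force: [-1.5, -6.5, 4.1]
t 13.85 track mm [ 1.000e-01 -1.197e+02  1.522e+02] tool x,y yaw rel track [1.572, 0.001] tilt [-0.001 -0.003] f track [-0.17 -6.65  4.14] w 0.9985129657897112 3.3398939296603203 q [ 0.28  0.75 -0.47  1.66  0.43  0.84 -0.56]
```

```bash
M="python3 -m handwheel"
for i in 1 2 3 4 5 6 7 8; do M1=$($M '[[0.001,0,0,0,0,0]]'|grep -E 'wrist'); echo $M1; case "$M1" in *"-8."*|*"-9."*|*", -1"[0-9].*) break;; esac; done
python3 -c 'from s import *;pose()'
```

```text
wrist_force: [-1.7, -6.6, 4.3]
wrist_force: [-1.2, -6.7, 4.2]
wrist_force: [-1.9, -7.1, 4.6]
wrist_force: [-0.1, -6.5, 4.8]
wrist_force: [-3.0, -8.3, 6.6]
t 14.35 track mm [ 1.000e-01 -1.152e+02  1.523e+02] tool x,y yaw rel track [1.572, 0.001] tilt [-0.001 -0.003] f track [-1.32 -8.73  6.62] w 1.0008844350023647 4.588183835148811 q [ 0.28  0.75 -0.47  1.65  0.43  0.84 -0.57]
```

```bash
M="python3 -m handwheel"
for i in 1 2 3 4; do M1=$($M '[[0.0005,0,0,0,0,0]]'|grep -E 'wrist'); echo $M1; case "$M1" in *", -1"[1-9].*) break;; esac; done
python3 - <<'E'
from s import *
pose()
p,d,ci=grab('top');np.savez('top2.npz',p=p,d=d,**ci)
cv2.imwrite('pics/d.png',cv2.resize(p[120:230,200:320,::-1],None,fx=5,fy=5,interpolation=cv2.INTER_CUBIC))
E
```

```text
wrist_force: [-2.2, -9.2, 4.6]
wrist_force: [-1.5, -9.6, 5.1]
wrist_force: [-3.1, -11.4, 6.1]
t 14.65 track mm [   0.2 -115.1  152.2] tool x,y yaw rel track [1.571, 0.0] tilt [-0.002 -0.005] f track [ -0.78 -11.76   6.12] w 1.0019766281072384 5.672554336488247 q [ 0.27  0.75 -0.47  1.65  0.43  0.85 -0.57]
```

View pics/d.png

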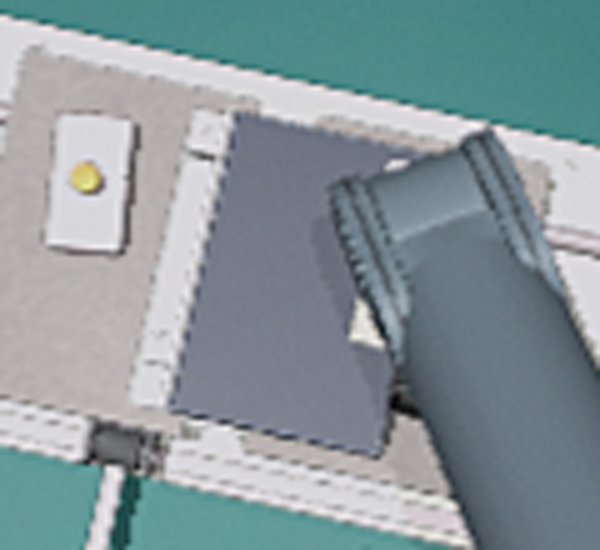

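The spine at crop (205,260) looks flush along the whole stop. To seat both ends, I lean lightly on each finger in turn with a small yaw, then back off.

```bash
M="python3 -m handwheel"
$M '[[-0.001,0,0,0,0,0.02]]'|grep wrist
$M '[[0.0005,0,0,0,0,0]]'|grep wrist
$M '[[-0.0005,0,0,0,0,-0.02],[0,0,0,0,0,-0.02]]'|grep wrist
$M '[[0.0005,0,0,0,0,0]]'|grep wrist
python3 -c 'from s import *;pose()'
```

```text
wrist_force: [-3.3, -10.7, 6.7]
wrist_force: [-3.6, -11.7, 7.4]
wrist_force: [-1.4, -10.5, 3.9]
wrist_force: [-2.6, -10.1, 6.2]
t 15.2 track mm [   0.4 -115.7  152.2] tool x,y yaw rel track [1.589, 0.019] tilt [-0.001 -0.005] f track [ -0.55 -10.41   6.22] w 0.9979552450891251 5.3898777707945555 q [ 0.28  0.75 -0.47  1.65  0.43  0.85 -0.56]
```

```bash
M="python3 -m handwheel"
$M '[[-0.003,0,0,0,0,0],[-0.01,0,0,0,0,0],[-0.02,0,0,0,0,0],[0,0,-0.035,0,0,0],[0,0,-0.04,0,0,0],[0,0,-0.03,0,0,0]]'|grep wrist
$M '[[0,0,0,0,0,-0.1411],[0,0,0,0,0,-0.1411],[0,0,0,0,0,-0.1411],[0,0,0,0,0,-0.1411],[0,0,0,0,0,-0.1411],[0,0,0,0,0,-0.1411],[0,0,0,0,0,-0.1411],[0,0,0,0,0,-0.1411],[0,0,0,0,0,-0.1411],[0,0,0,0,0,-0.1411],[0,0,0,0,0,-0.1411],[0,0,0,0,0,0]]'|grep wrist
$M '[[0.03,0,0,0,0,0],[0.03,0,0,0,0,0],[0.03,0,0,0,0,0],[0.03,0,0,0,0,0],[0.03,0,0,0,0,0],[0.03,0,0,0,0,0],[0.03,0,0,0,0,0],[0,0,0,0,0,0]]'|grep wrist
python3 - <<'E'
from s import *
pose()
pc=lambda a:np.round(np.percentile(a,[1,5,50,95,99])*1000,1)
for n in('top0','top1','top2','top','scene'):
    if n[-1].isdigit(): z=np.load(n+'.npz'); p,d,ci=z['p'],z['d'],z
    else: p,d,ci=grab(n); np.savez(n+'3.npz',p=p,d=d,**ci)
    if n=='scene': cv2.imwrite('pics/e.png',p[:,:,::-1])
    p=p.astype(int); T=totrack(cloud(ci,d)); x,y,h=np.moveaxis(T,-1,0); ok=d>0
    m=ok&(h>.03)&(h<.15)&(p.max(2)<75)&(x<-.165)&(x>-.26)&(y>.02)&(y<.11)
    print(n,'grip',m.sum(), T[m].mean(0) if m.any() else '', np.round(T[m].min(0),3),np.round(T[m].max(0),3))
    for x0 in(-.085,-.04,.04,.085):
        m=ok&(abs(x-x0)<.012)&(y<0.035)&(y>-.23)&(h>.098)&(h<.115)&(p.max(2)<150)
        if m.any():print(' spine edge',x0,pc(y[m])[[0,1,3,4]],m.sum())
E
```

```text
wrist_force: [0.5, 0.2, 0.6]
wrist_force: [0.0, -0.0, 0.2]
wrist_force: [0.8, -0.2, 0.1]
t 17.8 track mm [-213.4 -145.7  256.6] tool x,y yaw rel track [-3.14, 1.573] tilt [-0.003 -0.002] f track [ 0.84 -0.08  0.13] w 0.9986147470627403 0.0 q [ 0.79  0.4  -1.05  2.11  0.46  0.88  0.85]
top0 grip 53 [-0.18147389  0.06664329  0.13288265] [-0.192  0.052  0.121] [-0.171  0.08   0.14 ]
 spine edge -0.085 [-134.5 -128.6   -8.5   -3.1] 304
 spine edge -0.04 [-136.5 -130.2   -8.2   -2.7] 299
 spine edge 0.04 [-137.5 -104.7   -8.6   -4.2] 245
 spine edge 0.085 [-138.9 -133.2  -10.    -5.3] 265
top1 grip 46 [-0.21641349  0.06536134  0.06893065] [-0.226  0.052  0.057] [-0.206  0.08   0.074]
 spine edge -0.085 [-132.1 -125.9   -4.5    1.7] 313
 spine edge -0.04 [-128.6 -122.4   -3.1    1.2] 289
 spine edge 0.04 [-83.4 -78.5  -1.    2. ] 198
 spine edge 0.085 [-125.3 -110.5   -2.1    1.9] 243
top2 grip 43 [-0.21620592  0.0655445   0.06942999] [-0.226  0.052  0.06 ] [-0.206  0.08   0.077]
 spine edge -0.085 [-99.5 -93.5  26.8  32.9] 312
 spine edge -0.04 [-95.1 -87.8  28.6  33.7] 285
 spine edge 0.04 [-42.6 -36.7  31.1  34.2] 172
 spine edge 0.085 [-82.3 -67.7  29.6  33.8] 233
top grip 45 [-0.21641689  0.06502192  0.07048069] [-0.226  0.052  0.056] [-0.206  0.08   0.079]
 spine edge -0.085 [-97.8 -92.8  27.4  33.3] 311
 spine edge -0.04 [-99.2 -93.   28.   33.6] 292
 spine edge 0.04 [-100.4  -66.    30.3   34.1] 241
 spine edge 0.085 [-100.2  -94.3   29.    33.8] 254
scene grip 57 [-0.21313795  0.06143444  0.06791579] [-0.223  0.046  0.055] [-0.205  0.079  0.078]
 spine edge -0.085 [-106.8 -102.    29.    33.3] 348
 spine edge -0.04 [-106.6 -103.    30.7   33.7] 353
 spine edge 0.04 [-105.9 -102.8   28.5   33.3] 308
 spine edge 0.085 [-106.1 -102.4   28.5   33.9] 353
```

View pics/e.png

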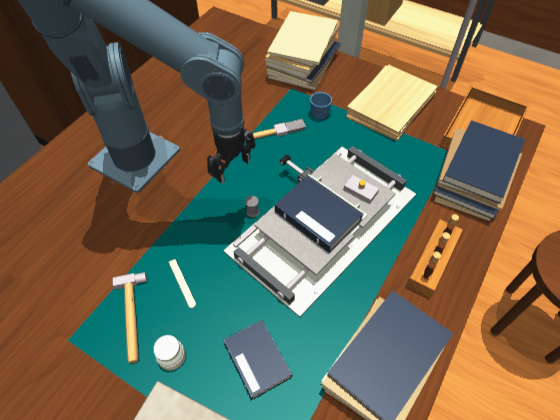

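Spine edges lie 33–34 mm in the track frame at all stations, so the volume is flush. Lever is down at (290,160), bystanders untouched. I bring the gripper around the lever grip with the fingers partly closed and check the centring with the wrist camera.

```bash
M="python3 -m handwheel"
$M '[[0,0.035,0,0,0,0],[0,0.035,0,0,0,0],[0,0.035,0,0,0,0],[0,0.035,0,0,0,0],[0,0.035,0,0,0,0],[0,0.034,0,0,0,0],[0.001,0,0,0,0,0],[0,0,0,0,0,0]]' 0.55|grep -E "pos|width"
$M '[[0,0,0.04,0,0,0],[0,0,0.04,0,0,0],[0,0,0,0,0,0]]'|grep -E "wrist|width"
python3 - <<'E'
from s import *
pose()
p,d,ci=grab('wrist','f.png'); 
z=np.load('top3.npz');p,d=z['p'].astype(int),z['d'];C=cloud(z,d);T=totrack(C);x,y,h=np.moveaxis(T,-1,0)
m=(abs(x)<.13)&(y>-.15)&(y<.033)&(h>.096)&(h<.115)&(d>0)&(p.max(2)<160); print(rect(C[biggest(m)]))
for lo,hi in((-.1,.0),):
  e=[];s=[]
  for x0 in np.arange(-.085,.086,.01):
    k=(abs(x-x0)<.006)&(d>0)&(h>.09)
    b=k&(p.max(2)<140)&(y>-.15)&(y<.05); w=k&(p.min(2)>170)&(y>.02)&(y<.06)
    e.append(np.percentile(y[b],97)); s.append(np.percentile(y[w],3)if w.any() else np.nan)
  print(np.round(np.array(e)*1000,1),np.round(np.array(s)*1000,1))
E
```

```text
eef_pos: [0.4644, 0.2011, 0.2569]
width: 0.546
wrist_force: [-0.2, -0.1, -0.4]
width: 0.552
t 19.0 track mm [-212.4   59.9  173.1] tool x,y yaw rel track [-3.141, 1.571] tilt [-0.007 -0.004] f track [-0.16 -0.17 -0.43] w 0.55238626998044 0.0 q [ 0.17  0.66 -0.86  1.98  0.68  0.83  0.29]
(array([650. ,  62.2]), array([135. , 199.8]), 78.72)
[35.1 33.9 34.3 33.4 32.1 32.1 31.7 30.9 30.8 32.9 33.3 32.6 31.4 31.8
 32.6 33.4 33.  32.8] [39.  39.1 39.  38.5 37.3 38.9 38.5 37.6 39.7 38.8 38.1 37.7 37.9 40.2
 36.9 38.  39.  38.3]
```

View pics/f.png

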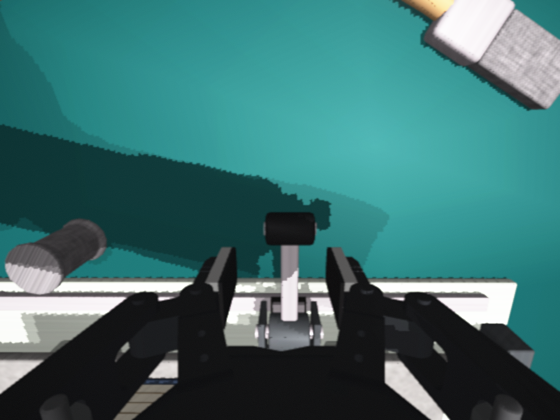

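The wrist view shows the grip barrel at (290,228), between the finger pads (inner edges 236 and 327) and slightly to the +y side. I compute the offset.

Run:
```python
from s import *
ci={k:np.array(v) for k,v in camera_info('wrist').items() if k in("camera_matrix","R","t")}
for z in(.062,.072): print(z,np.round(totrack(plane(ci,[[266,228],[290,228],[315,228],[290,212],[290,244]],z))*1000,1).tolist())
tip=.1; print(np.round(totrack(plane(ci,[[236,255],[327,255]],.105))*1000,1).tolist())
```

```text
0.062 [[-214.9, 50.1, 62.0], [-214.9, 66.1, 62.0], [-215.0, 82.7, 62.0], [-226.1, 66.0, 62.0], [-203.4, 66.2, 62.0]]
0.072 [[-218.7, 50.7, 72.0], [-218.7, 65.8, 72.0], [-218.7, 81.5, 72.0], [-229.2, 65.7, 72.0], [-207.8, 65.9, 72.0]]
[[-215.9, 36.7, 105.0], [-216.1, 84.3, 105.0]]
```

```bash
M="python3 -m handwheel"
$M '[[0.0025,0.0055,0,0,0,0],[0,0,0.03,0,0,0],[0,0,0.02,0,0,0],[0,0,0.008,0,0,0],[0,0,0,0,0,0]]'|grep -E "wrist|width"
python3 -c 'from s import *;pose()'
$M '[[0,0,0,0,0,0],[0,0,0,0,0,0],[0,0,0,0,0,0]]' 0.3 |grep -E "force|width"
python3 -c 'from s import *;pose()'
```

```text
wrist_force: [0.9, 0.1, 0.0]
width: 0.552
t 19.55 track mm [-213.3   69.4  119.8] tool x,y yaw rel track [-3.139, 1.574] tilt [0.001 0.   ] f track [0.88 0.25 0.  ] w 0.5518771464968163 0.0 q [ 0.09  0.74 -0.78  1.99  0.78  0.74  0.2 ]
wrist_force: [-3.9, -9.6, 7.5]
width: 0.356
gripper_force: 59.9
t 19.85 track mm [-213.2   65.9  120.2] tool x,y yaw rel track [-3.14, 1.572] tilt [-0.001 -0.007] f track [ -1.94 -10.2    7.5 ] w 0.35600655888192295 59.862306118011475 q [ 0.09  0.74 -0.78  1.99  0.78  0.75  0.2 ]
```

```bash
M="python3 -m handwheel"
$M '[[0,-0.001,0,0,0,0],[0,-0.001,0,0,0,0],[0,0,0,0,0,0]]'>o
python3 -c 'from s import *;pose()'
```

```text
t 20.15 track mm [-213.2   65.5  120.2] tool x,y yaw rel track [-3.139, 1.573] tilt [ 0.001 -0.003] f track [-1.67 -6.05  7.8 ] w 0.3587967046076471 59.851654171943665 q [ 0.1   0.73 -0.78  1.99  0.78  0.74  0.21]
```

```bash
M="python3 -m handwheel"
$M '[[0,-0.001,-0.001,0,0,0],[0,-0.001,-0.001,0,0,0],[0,-0.001,0,0,0,0],[0,0,0,0,0,0]]'>o
python3 -c 'from s import *;pose()'
```

```text
t 20.55 track mm [-213.2   64.8  121.8] tool x,y yaw rel track [-3.138, 1.574] tilt [0.002 0.002] f track [2.32 1.29 2.16] w 0.359627532965309 60.501426458358765 q [ 0.1   0.73 -0.78  2.    0.78  0.74  0.21]
```

```bash
M="python3 -m handwheel"
$M '[[-0.0007,0,-0.0063,0,0,0],[-0.0011,0,-0.0062,0,0,0],[-0.0016,0,-0.0062,0,0,0]]'>o
python3 -c 'from s import *;pose()'
$M '[[-0.002,0,-0.006,0,0,0],[-0.0025,0,-0.0058,0,0,0],[-0.0029,0,-0.0056,0,0,0]]'>o
python3 -c 'from s import *;pose()'
```

```text
t 20.85 track mm [-209.5   63.9  139.2] tool x,y yaw rel track [-3.139, 1.573] tilt [0.    0.001] f track [  7.53   1.32 -17.27] w 0.355228101456006 60.87180733680725 q [ 0.13  0.71 -0.81  1.99  0.74  0.77  0.24]
t 21.15 track mm [-202.5   62.7  155.8] tool x,y yaw rel track [-3.14, 1.572] tilt [-0.002 -0.001] f track [  6.28   1.18 -19.99] w 0.3582781549693479 60.87659239768982 q [ 0.15  0.69 -0.83  1.97  0.71  0.81  0.28]
```

```bash
M="python3 -m handwheel"
$M '[[-0.0033,0.0006,-0.0054,0,0,0],[-0.0037,0.0006,-0.0051,0,0,0],[-0.0041,0.0006,-0.0049,0,0,0]]'>o
python3 -c 'from s import *;pose()'
$M '[[-0.0044,0.0006,-0.0045,0,0,0],[-0.0047,0.0006,-0.0042,0,0,0],[-0.005,0.0006,-0.0038,0,0,0],[0,0,0,0,0,0]]'>o
python3 -c 'from s import *;pose()'
```

```text
t 21.45 track mm [-192.3   64.1  171.1] tool x,y yaw rel track [-3.139, 1.573] tilt [-0.004 -0.002] f track [  3.74  -0.65 -20.98] w 0.35920461721204117 60.96798777580261 q [ 0.17  0.68 -0.85  1.93  0.68  0.85  0.32]
t 21.85 track mm [-177.5   67.9  185.4] tool x,y yaw rel track [-3.138, 1.574] tilt [0. 0.] f track [  1.5   -0.14 -18.19] w 0.35316014188107947 61.295918226242065 q [ 0.18  0.68 -0.86  1.89  0.67  0.88  0.35]
```

```bash
M="python3 -m handwheel"; P='from s import *;pose()'
$M '[[-0.002,-0.001,-0.0014,0,0,0],[0,-0.001,0,0,0,0]]'>o; python3 -c "$P"
$M '[[-0.002,-0.001,-0.0014,0,0,0],[0,0,0,0,0,0]]'>o; python3 -c "$P"
$M '[[-0.002,0,-0.0014,0,0,0],[0,0,0,0,0,0]]'>o; python3 -c "$P"
```

```text
t 22.05 track mm [-175.9   66.1  186.5] tool x,y yaw rel track [-3.138, 1.574] tilt [-0.     0.001] f track [  1.85   1.24 -21.1 ] w 0.3575274066924669 61.13800048828125 q [ 0.19  0.68 -0.87  1.89  0.66  0.89  0.36]
t 22.25 track mm [-174.    64.4  187.9] tool x,y yaw rel track [-3.138, 1.575] tilt [-0.001 -0.001] f track [ -0.25  -0.45 -20.14] w 0.3548384630827584 61.04780673980713 q [ 0.19  0.68 -0.87  1.89  0.66  0.89  0.37]
t 22.45 track mm [-171.7   64.4  189.3] tool x,y yaw rel track [-3.139, 1.573] tilt [-0.001 -0.   ] f track [ -1.49  -1.18 -20.56] w 0.3520455507959612 60.889495611190796 q [ 0.19  0.68 -0.87  1.88  0.66  0.9   0.37]
```

Run:
```python
from s import *
a=grab('wrist')[0]; p,d,ci=grab('scene')
b=cv2.resize(p[100:240,220:400],None,fx=3,fy=3)[:420,:540]
cv2.imwrite('pics/g.png',cv2.resize(np.hstack([a,b]),(800,306))[:,:,::-1])
T=totrack(cloud(ci,d));x,y,h=np.moveaxis(T,-1,0)
p=p.astype(int)
for n in('top','scene'):
    p,d,ci=grab(n);p=p.astype(int);T=totrack(cloud(ci,d));x,y,h=np.moveaxis(T,-1,0)
    m=(d>0)&(abs(x)<.1)&(y>.05)&(y<.22)&(h>.1)&(h<.14)&(p[...,0]-p[...,2]>50);print(n,'knob',T[m].mean(0),m.sum())
    z=np.load(n+'0.npz');p,d=z['p'].astype(int),z['d'];T=totrack(cloud(z,d));x,y,h=np.moveaxis(T,-1,0)
    m=(d>0)&(abs(x)<.1)&(y>.05)&(y<.22)&(h>.1)&(h<.14)&(p[...,0]-p[...,2]>50);print(n,'knob0',T[m].mean(0),m.sum())
```

```text
top knob [0.03249996 0.12082859 0.11030336] 25
top knob0 [0.03257011 0.12169094 0.11189869] 25
scene knob [0.0350672  0.11564357 0.11056349] 36
scene knob0 [0.03458098 0.11657184 0.11042518] 37
```

View pics/g.png

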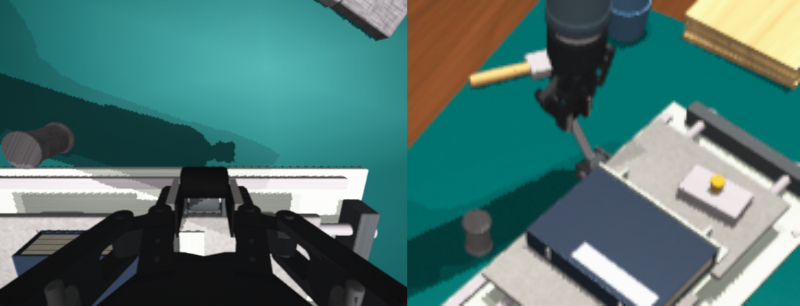

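```bash
M="python3 -m handwheel"; P='from s import *;pose()'
for i in 1 2 3 4; do
$M '[[-0.002,0,-0.0014,0,0,0]]'>o; python3 -c "$P"|cut -c1-40,100-200
done
```

```text
t 22.75 track mm [-170.1   64.6  190.4]  f track [ -2.6   0.3 -28.2] w 0.35280213457136134 61.58668756484985 q [ 0.19  0.68 -0.87  1.88  0.66
t 22.85 track mm [-169.7   64.   190.5]  f track [ -5.86   1.5  -37.61] w 0.3530220341203446 62.122989892959595 q [ 0.2   0.68 -0.87  1.88  0
t 22.95 track mm [-169.3   63.3  190.6]  f track [ -8.92   0.18 -44.67] w 0.3515752238622597 62.587523460388184 q [ 0.2   0.68 -0.87  1.87  0
t 23.05 track mm [-168.8   62.5  190.9]  f track [-11.73   1.73 -46.58] w 0.3518182958163322 62.79807686805725 q [ 0.2   0.68 -0.87  1.87  0.
```

End stop reached: the force climbs and the motion stops. I relax the tension and open.

```bash
M="python3 -m handwheel"; P='from s import *;pose()'
$M '[[0.002,0,0.0014,0,0,0],[0.002,0,0.0014,0,0,0],[0.001,0,0.001,0,0,0],[0,0,0,0,0,0]]'>o; python3 -c "$P"|cut -c1-200
$M '[[0,0,0,0,0,0],[0,0,0,0,0,0],[0,0,0,0,0,0]]' 0.75 >o; python3 -c "$P"|cut -c1-200
```

```text
t 23.45 track mm [-169.7   64.5  190.6] tool x,y yaw rel track [-3.137, 1.575] tilt [-0.002 -0.001] f track [ -3.91  -0.55 -25.72] w 0.3529781195616341 65.34092903137207 q [ 0.19  0.68 -0.87  1.88  0.
t 23.75 track mm [-166.5   66.8  193.8] tool x,y yaw rel track [-3.139, 1.574] tilt [0.006 0.003] f track [ 0.04  0.26 -0.48] w 0.7522145754632525 0.0 q [ 0.2   0.68 -0.87  1.87  0.66  0.9   0.38]
```

```bash
M="python3 -m handwheel"
$M '[[0,-0.002,-0.01,0,0,0],[0,0,-0.03,0,0,0],[0,0,-0.04,0,0,0],[0,0,-0.04,0,0,0]]'|grep wrist
$M '[[0.03,-0.035,0,0,0,0],[0.03,-0.035,0,0,0,0],[0.03,-0.035,0,0,0,0],[0,-0.045,0,0,0,0],[0,-0.045,0,0,0,0],[0,-0.045,0,0,0,0],[0,0,0,0,0,0]]'|grep pos
python3 - <<'E'
from s import *
pose()
for n in('top','scene'):
  for k in(0,1):
    if k: p,d,z=grab(n); cv2.imwrite('pics/h_%s.png'%n,p[:,:,::-1])
    else: z=np.load(n+'0.npz');p,d=z['p'],z['d']
    p=p.astype(int);T=totrack(cloud(z,d));x,y,h=np.moveaxis(T,-1,0)
    m=(d>0)&(abs(x)<.1)&(y>.05)&(y<.22)&(h>.1)&(h<.14)&(p[...,0]-p[...,2]>50);print(n,k,'knob',T[m].mean(0))
    m=(d>0)&(h>.03)&(h<.15)&(p.max(2)<75)&(x<-.15)&(x>-.26)&(y>.02)&(y<.11); print('grip',T[m].mean(0),T[m].min(0),T[m].max(0),m.sum())
    m=(abs(x)<.13)&(y>-.16)&(y<.033)&(h>.096)&(h<.115)&(d>0)&(p.max(2)<160); print('vol',rect(T[biggest(m)]))
a,b=cv2.imread('pics/h_top.png')[110:250,160:345],cv2.imread('pics/h_scene.png')[100:240,220:405]
cv2.imwrite('pics/h.png',cv2.resize(np.hstack([a,b]),(800,303),interpolation=cv2.INTER_CUBIC))
E
```

```text
wrist_force: [1.4, 0.1, 0.5]
eef_pos: [0.3691, -0.0328, 0.3116]
t 24.85 track mm [-257.6 -183.6  311.6] tool x,y yaw rel track [3.134, 1.563] tilt [-0.    -0.004] f track [ 0.03 -0.11 -0.56] w 0.7462703237523695 0.0 q [ 1.07  0.16 -1.16  2.16  0.19  0.93  1.15]
top 0 knob [0.03257011 0.12169094 0.11189869]
grip [-0.18147389  0.06664329  0.13288265] [-0.19156263  0.0518771   0.12070337] [-0.17106806  0.08047732  0.139631  ] 53
vol (array([ -0.3, -70.9]), array([138.7, 199.8]), 88.95)
top 1 knob [0.03233766 0.12062371 0.11155142]
grip [-0.17979292  0.06538481  0.13247124] [-0.19020243  0.05046069  0.12232362] [-0.17000719  0.08006905  0.14114126] 52
vol (array([ -1.4, -34.7]), array([135.4, 200.1]), 89.88)
scene 0 knob [0.03458098 0.11657184 0.11042518]
grip [-0.17780566  0.06052015  0.13032501] [-0.19182883  0.0462495   0.11926034] [-0.17013102  0.07895254  0.13864833] 76
vol (array([ -0. , -73.5]), array([145.6, 201.2]), 89.32)
scene 1 knob [0.03494569 0.1158829  0.11023779]
grip [-0.17618319  0.05948811  0.13152499] [-0.19009329  0.04545094  0.11632786] [-0.1664845   0.07771699  0.14010492] 76
vol (array([ -0.8, -38.2]), array([142.4, 201.9]), 89.99)
```

View pics/h.png

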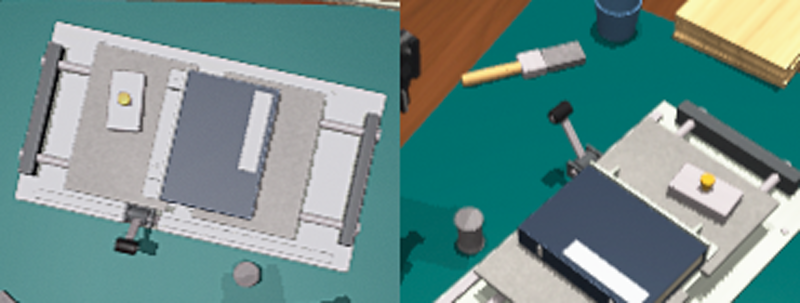

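The lever is fully up, at (125,245) and (562,110) in the two views, slightly higher than where it started. The volume is square to the stop (about 0.001 rad), and the carriage is within about 1 mm of its start. Handing in.

```bash
python3 -c "from workcell import order;print(order.hand_in())"
```

```text
the job is handed in; nothing more can be done
None
```

I handed the job in at about 25 s: the brake was set at about 14 N and held through the push, the volume is flush on the spine stop, the lever is fully up, and the carriage is within about 1 mm of its start (it may have moved 2–3 mm while I raised the lever).

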